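# Load a slide cassette into a spring-fed stack magazine

## Robot

A 7-joint arm with a two-finger parallel gripper is mounted at the origin on a cart in front of the work surface, level with it; the furniture and walls round the work are solid. World frame = base frame: x ahead of the robot, y to its left, z up, the work surface at z = 0. Lengths are in m, angles in rad, forces in N, time in s.
With the tool pointing down it reaches from about 0.425 to 0.825 m from the base axis. Payload 3.6 kg.
Tool frame: the origin (TCP) lies between the finger pads; the fingertips stand 11 mm ahead of it and the grasp point (between the pads) lies 8 mm behind it; z points along the fingers, y is the line along which they close (so a half turn about z gives the same grasp; the last joint's range is limited). The gripper opens to 85 mm and grips with 20 to 120 N. Pads are 22 mm wide; open, the fingers measure 114 mm over their backs; the gripper's body (76 mm by 85 mm) begins 54 mm behind the grasp point. The pads swing forward as they close: fully open they stand 13 mm farther back than shut.
Start: joints at [-1.365, 0.615, -0.013, 1.423, 0.008, 1.103, -0.04], TCP at [0.15, 0.632, 0.242] pointing down, gripper open.
Joint ranges: [-3.12, 3.12], [-0.3, 2.06], [-1.34, 1.32], [0.26, 2.42], [-1.36, 4.5], [0.01, 1.98], [-2.84, 2.84]. Speed limits (rad/s): [2.79, 2.79, 3.14, 3.14, 3.14, 3.14, 3.14].

## Interface

Orientations are given as a rotation vector (axis times angle).
In Python, from cell import arm, cams, spotter gives the robot as it stands.
- The arm moves only by the shell command python3 -m handwheel 'ROWS' [OPENING] [FORCE]. ROWS is JSON, a list of rows, each a list of 2 entries, a list of its own where there are three numbers: the shift along the tool's x, y, z scaled (see below), then the turn, a rotation vector about the tool's x, y, z scaled (see below). In form: [[[tx, ty, tz], [ax, ay, az]], ...]. A call has 1 to 20 rows; each row shifts and turns the commanded pose from where the row before left it, along the tool's axes as they then stand; what a row does not reach is not made up. The controller multiplies each number of a shift by 0.03 m and each number of a turn by 8 degrees. A row lasts 1/10 s, in which the tool goes at most 50 mm and 8.59 degrees, less where a joint would pass 70% of its speed; a pose out of reach is approached as far as the arm can. A call with a number of a shift or a turn outside -1 to 1 is refused whole. A call with a gripper value outside its range is refused whole. OPENING is the gripper's target within -1 to 1 (shut at 1, half-way at 0, fully open at -1), set as the call begins (- or left out, the last holds). The fingers move at their own pace and stop on an object; FORCE is the grip in N (left out, the last holds). Time passes only in rows, so rows that do not move let the fingers close. It gives the time, the measured TCP pose, the force, the opening and the grip force at its end, in the units of the state.
- arm.get_obs(): the state, without advancing time (a new reading comes with each control period).
- cams.get_image(name): name is "side" or "top"; returns the picture (480x640x3 uint8, red, green, blue); there is no depth.
- cams.get_calibration(name): a dict with "K" (3x3 intrinsics, pixels), "rvec" (rotation vector, rad) and "tvec" (3), from world to camera coordinates, as OpenCV has them. Camera axes: x right, y down, z forward; pixel columns grow to the right and rows downward; lengths in m; the calibration is good to about 2 mm. A picture is of the moment at which its call begins. get_calibration takes no time and is no camera call.
- arm.job_done(): hands the job in; it is judged then, once.
Trained networks look in the newest picture that a camera, given by its name, has taken for a name from the list of things; names that differ only in an ending like _2 or _b are one class to them, and where a whole thing is asked for, a point or a joint stands for the part that bears it (a point fixed in the world has none). Each returns a list of dicts, best first, with "confidence" (0 to 1); they miss things now and then, are a little off and sometimes report something else, mostly with a low value. They report only what shows in the picture. A call takes as long as a camera call. They do not tell look-alikes from the thing itself.
- spotter.boxes_of(camera, name): "extent" ([left, top, right, bottom] in pixels, round what is visible of it).
- spotter.tip_of(camera, name): "location" ([row, column] in pixels: a listed point, or the origin of a listed thing).
The state is a dict: "clock": time; "joint_positions": joint angles; "joint_velocities": joint speeds; "effort": joint torques, N m; "ee_pos": TCP position; "orientation": TCP orientation; "ft_force": force on the tool from outside, world axes, zero at the start; "ft_torque": the same for the moment, N m; "width": opening from 0.0 (shut) to 1.0 (fully open); "grip_force": force on a finger pad.
Only numpy, scipy, OpenCV 4.12 (cv2) and the standard library are available. Lean on these libraries where they do the work, as an engineer would, in place of code of your own. Each camera call takes 0.05 s, during which the arm holds its last target. There are 200 camera calls.

## Task

Load the blue slide cassette into the tilted spring magazine: lay it flat on the orange follower just in front of the yellow lips, press it down against the spring, slide it back under both lips until it is fully home against the back wall, then let go so that the spring holds it up flat against the lips. Leave the amber bottle, the timer and the small beaker where they stand.

Things in the scene. Friction and masses are not known exactly. Their poses are not given: they have to be found in the camera images.
- cassette_centre (a point): Centre of the loose blue slide cassette, a closed flat box 130 x 64 x 20 mm, 0.1 to 0.2 kg, lying flat on the bench (this point 10 mm up). x along the length, y across the 64 mm width, z out of its top (pale label and ribbed window). Ends alike: either may go in first. Grip it across the width at mid-length.
- magazine: Stand of the magazine, fixed to the bench: grey foot plate (190 x 130 x 10 mm) with two uprights that carry the tilted deck. Origin on the bench, straight below the deck's origin; x points to the side of the back wall (away from the robot, within about 20 degrees), z up.
- deck: Tilted deck of the magazine, fixed. Origin 145 mm above the bench, on the plane of the lips' undersides, at the centre of a seated cassette's top. x up the slope (25 degrees) to the back wall, y across, z square out of the deck (25 degrees from vertical, leaning to the robot). Back wall face at x = 65 mm. Base plate 60 mm wide, 46 mm below z = 0, x -76 to 68. Fingers are free in front of x = 12 mm.
- lips (a point): Midway between the front ends of the flat undersides of two yellow lips, deck x = 30, y = 0, z = 0; axes as the deck. Lips are 4 mm thick and run from here to the back wall at each side, inner edges at y = +-25 mm; upturned front edges begin 11 mm before and rise to 9 mm. Side walls 70 mm apart (3 mm play each side), with flared mouths that begin at deck x = 12 mm.
- home (a point): Where the cassette's centre lies when fully home: deck x = 0, y = 0, z = -10 mm. Axes as the deck; the cassette then lies flat to the deck, its length along x.
- load (a point): Where the cassette's centre lies when pressed down in front of the lips, ready to slide in along the deck's x: deck x = -48, y = 0, z = -14 mm (top face 4 mm below the lips' undersides). Axes as the deck.
- follower (a joint): Orange spring follower plate (44 mm wide, from x = -76 to +58 mm of the deck), which slides square to the deck. Value 0 = fully up, its top 3 mm below the lips' undersides (z = -3 mm of the deck); grows as it is pressed down, end stop at 0.033 m. The spring pushes up with 3 N at 0 and 0.25 N more for each mm; with a cassette seated under the lips it reads about 0.017.
- amber_bottle_at (a point): Amber glass bottle with black cap, 52 mm across, 104 mm tall, bystander; the point lies on its axis 10 mm above its foot.
- timer_at (a point): White round-cornered timer with three buttons, 68 x 68 x 19 mm, bystander; the point lies on its axis half-way up.
- small_beaker_at (a point): Small clear beaker, 61 mm across, 72 mm tall, bystander; the point lies on its axis 10 mm above its foot.
There are look-alikes about, which are no part of the job. What is meant by the part that bears cassette_centre is not green, and is the larger of those in its own colour.

How it is judged:
By the outcome, as a careful person would: the job done as asked, in the order asked, and still so for the second after the job is handed in, with the robot touching nothing.
It also fails if it takes over 48 s, if anything falls off the work surface, if the arm or the gripper's body presses on something with over 40 N, if the wrist force passes 120 N, or if a joint passes its speed limit or range.

## Working session

There is one attempt and no reset: what is moved stays moved. The work goes in short steps, Python scripts to look and compute and a shell command to move; the robot and the scene stay as the last step left them, time stands still between calls to the robot, and variables do not carry over. Pictures are saved under pics/ and viewed, at most 11 in all, crops included, and the job is handed in when it is done.

```bash
mkdir -p pics; cat > h.py <<'E'
import numpy as np, cv2, json
from cell import arm, cams, spotter
from scipy.spatial.transform import Rotation as R
def snap(n,f):
    im=cams.get_image(n); cv2.imwrite('pics/'+f,im[:,:,::-1]); return im
def cal(n):
    c=cams.get_calibration(n); K=np.array(c['K'],float); return K,R.from_rotvec(np.ravel(c['rvec'])).as_matrix(),np.ravel(c['tvec'])
def ray(n,u,v):
    K,Rm,t=cal(n); d=Rm.T@np.linalg.solve(K,[u,v,1]); return -Rm.T@t,d/np.linalg.norm(d)
def atz(n,u,v,z):
    o,d=ray(n,u,v); return o+d*(z-o[2])/d[2]
def tri(a,b):
    o1,d1=ray(*a);o2,d2=ray(*b)
    s=np.linalg.lstsq(np.c_[d1,-d2],o2-o1,rcond=None)[0]
    p,q=o1+s[0]*d1,o2+s[1]*d2
    return (p+q)/2,np.linalg.norm(p-q)
def proj(n,P):
    K,Rm,t=cal(n); q=(Rm@np.atleast_2d(P).T).T+t; q=q@K.T; return q[:,:2]/q[:,2:]
E
python3 - <<'E'
from h import *
np.set_printoptions(precision=4,suppress=True)
for n in('top','side'):
    snap(n,n+'1.png'); o,_=ray(n,320,240); print(n,o)
    for k in('cassette_centre','deck','lips','home','load','magazine','amber_bottle_at','timer_at','small_beaker_at'):
        print(n,k,[(np.round(np.array(r['location'])[::-1],1),round(r['confidence'],2)) for r in spotter.tip_of(n,k)])
print(arm.get_obs())
E
```

```text
top [0.4599 0.0516 1.1033]
top cassette_centre [(array([251.6, 212.1]), 0.95), (array([195.3, 192.4]), 0.7), (array([244.1, 281. ]), 0.66)]
top deck [(array([451.8, 194.6]), 0.97)]
top lips [(array([450.2, 181.1]), 0.68)]
top home [(array([448.6, 192.1]), 0.86), (array([336.6, 261.1]), 0.26)]
top load [(array([451.5, 216.9]), 0.78)]
top magazine [(array([433. , 206.8]), 0.76)]
top amber_bottle_at [(array([329.6, 172.3]), 0.88)]
top timer_at [(array([338.5, 303.7]), 0.67)]
top small_beaker_at [(array([334.4, 259.7]), 0.92)]
side [ 0.2246 -0.7201  0.4551]
side cassette_centre [(array([332.2, 247.9]), 0.78), (array([337.2, 269.3]), 0.62), (array([266.3, 275.4]), 0.6)]
side deck [(array([465.7, 289.8]), 0.67)]
side lips [(array([480.8, 279.5]), 0.67), (array([466.8, 289.4]), 0.4)]
side home [(array([468.5, 298.2]), 0.97)]
side load [(array([444.8, 321.9]), 0.58), (array([463.6, 290.2]), 0.24)]
side magazine [(array([456.4, 381.3]), 0.78), (array([323.4, 313.9]), 0.19)]
side amber_bottle_at [(array([413.4, 301.1]), 0.82)]
side timer_at [(array([274.7, 325.1]), 0.85)]
side small_beaker_at [(array([321.4, 314.3]), 0.57)]
{'clock': 1.0, 'joint_positions': array([-1.3645,  0.6149, -0.0126,  1.4234,  0.0081,  1.1034, -0.0404]), 'joint_velocities': array([-0.0009, -0.0003, -0.0013, -0.0013,  0.0002,  0.0002, -0.0023]), 'effort': array([  0.0004, -46.9125,   0.2592, -17.1336,   0.0101,   0.0016,
        -0.    ]), 'ee_pos': array([0.1499, 0.6324, 0.2423]), 'orientation': array([-0.3648, -3.1203,  0.    ]), 'ft_force': array([-0.0747, -1.2021,  0.9267]), 'ft_torque': array([-0.0556,  0.0135, -0.022 ]), 'grip_force': 0.0, 'width': 1.000736993527297}
```

View pics/top1.png

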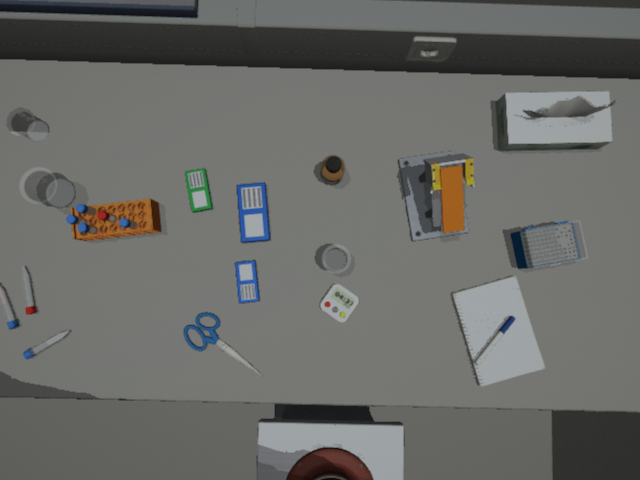

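View pics/side1.png

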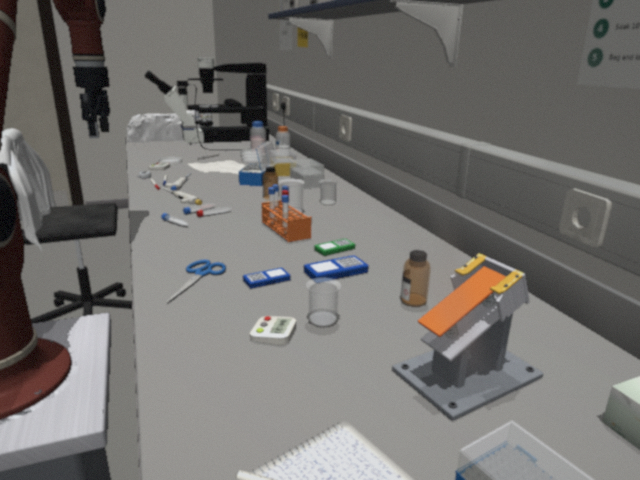

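The top view shows the large blue cassette at (253,212), the small blue and green decoys at (247,281) and (199,190), and the magazine at (450,195). The side view shows the cassette at (336,267) and the magazine at (465,300). Next I zoom in for edges.

```bash
python3 - <<'E'
from h import *
np.set_printoptions(precision=4,suppress=True)
t=cv2.imread('pics/top1.png'); s=cv2.imread('pics/side1.png')
a=cv2.resize(t[140:250,390:490],None,fx=4,fy=4,interpolation=cv2.INTER_CUBIC)
b=cv2.resize(s[245:415,385:550],None,fx=3,fy=3,interpolation=cv2.INTER_CUBIC)
h=np.zeros((510,400+495,3),np.uint8);h[:440,:400]=a;h[:510,400:]=b[:510]
cv2.imwrite('pics/mag.png',cv2.resize(h,(800,456)))
# cassette
z=.02
m=np.zeros(t.shape[:2],np.uint8); m[175:250,230:275]=1
hsv=cv2.cvtColor(t,cv2.COLOR_BGR2HSV)
m&=((hsv[...,0]>100)&(hsv[...,0]<130)&(hsv[...,1]>80)).astype(np.uint8)
c=np.vstack(cv2.findContours(m,0,1)[0])[:,0]
P=np.array([atz('top',u,v,z)[:2] for u,v in c])*1000
r=cv2.minAreaRect(P.astype(np.float32)); print('cassette',r, cv2.boxPoints(r))
pts={'deck':((451.8,194.6),(465.7,289.8)),'lips':((450.2,181.1),(480.8,279.5)),'home':((448.6,192.1),(468.5,298.2)),'load':((451.5,216.9),(444.8,321.9)),'mag':((433,206.8),(456.4,381.3)),
'bottle':((329.6,172.3),(413.4,301.1)),'beaker':((334.4,259.7),(321.4,314.3)),'cass':((251.6,212.1),(337.2,269.3))}
for k,(p,q) in pts.items(): print(k,*tri(('top',*p),('side',*q)))
# follower corners from orange mask in top
m=((hsv[...,0]>5)&(hsv[...,0]<18)&(hsv[...,1]>150)).astype(np.uint8); m[:,:400]=0
c=np.vstack(cv2.findContours(m,0,1)[0])[:,0]; r=cv2.minAreaRect(c.astype(np.float32)); print('foll top',cv2.boxPoints(r))
E
```

```text
cassette ((606.8759155273438, 184.896240234375), (129.89395141601562, 64.3944320678711), 6.682191848754883) [[538.6236 209.3174]
 [546.1166 145.3604]
 [675.1282 160.4751]
 [667.6352 224.4321]]
deck [ 0.6345 -0.2203  0.1484] 0.002289356930872871
lips [ 0.6607 -0.2152  0.1578] 0.0006081277129719345
home [ 0.6426 -0.2185  0.1329] 0.0016039076086471753
load [ 0.5964 -0.2314  0.1103] 0.00012902607862112038
mag [ 0.6358 -0.2228 -0.0052] 0.0034064030165380597
bottle [ 0.7052  0.0167 -0.0021] 0.0023439017032156843
beaker [0.5052 0.0014 0.0133] 0.0027562652303764782
cass [0.6097 0.1888 0.0057] 0.002789613839305366
foll top [[439.8053 166.2639]
 [461.9764 165.8205]
 [463.2923 231.6141]
 [441.1211 232.0576]]
```

View pics/mag.png

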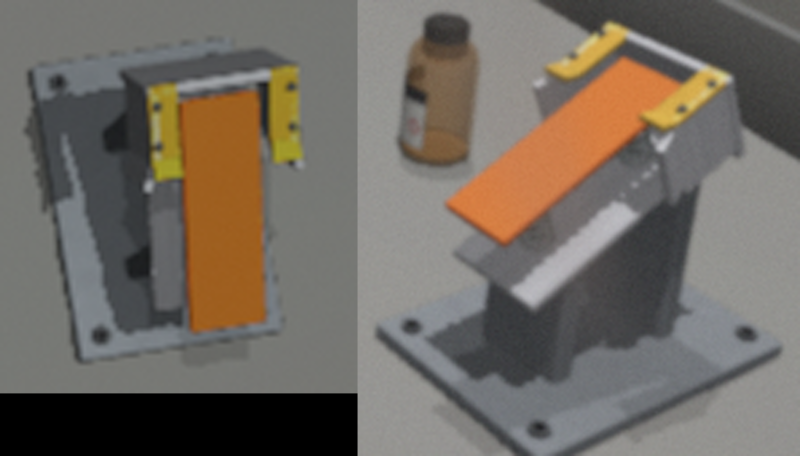

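```bash
cat > fit.py <<'E'
from h import *
from scipy.optimize import least_squares
np.set_printoptions(precision=4,suppress=True)
T=lambda x,y:(390+x/3.575,140+y/3.575); S=lambda x,y:(385+(x-357.5)/2.682,245+y/2.682)
def deckR(yaw): return R.from_euler('ZY',[yaw,-25],degrees=True) if 0 else R.from_euler('Z',yaw)*R.from_euler('Y',-np.radians(25))
def dpt(p,d): return np.array([p[0],p[1],.145])+deckR(p[2]).apply(np.array(d)/1000)
def fpt(p,x,y): 
    return np.array([p[0],p[1],.01])+R.from_euler('Z',p[2]).apply([p[3]+x/1000,y/1000,0])
obs=[('top',(-76,22,-3),T(190,331)),('top',(-76,-22,-3),T(266,321)),('side',(-76,22,-3),S(447,205)),('side',(-76,-22,-3),S(503,243)),
('top',(65,0,4),T(223,77)),('side',(65,0,4),S(669.5,48.5))]
fo=[('top',95,65,T(30,70)),('top',-95,65,T(83,360)),('top',-95,-65,T(281,331)),('side',-95,65,S(378,328)),('side',95,-65,S(781,345))]
def res(p):
    r=[proj(n,dpt(p,d))[0]-o for n,d,o in obs]+[proj(n,fpt(p,x,y))[0]-o for n,x,y,o in fo]
    return np.array(r).ravel()
if __name__=='__main__':
    s=least_squares(res,[.635,-.22,-.1,0],loss='soft_l1'); p=s.x
    print(p,np.degrees(p[2])); print(res(p).reshape(-1,2))
    for k,d in dict(deck=(0,0,0),lips=(30,0,0),home=(0,0,-10),load=(-48,0,-14)).items():
        print(k,dpt(p,d),proj('top',dpt(p,d)),proj('side',dpt(p,d)))
E
python3 fit.py
```

```text
[ 0.6346 -0.2246  0.181   0.0231] 10.369945371770761
[[ 0.2641 -0.1657]
 [ 0.1846 -0.6178]
 [ 0.0228 -1.292 ]
 [ 1.5064 -0.522 ]
 [ 0.1861  2.0363]
 [-1.9755  1.7032]
 [ 0.3561 -0.6008]
 [-0.358   0.8499]
 [ 1.2247  0.2077]
 [-1.2785 -1.6981]
 [ 1.3707 -0.6963]]
deck [ 0.6346 -0.2246  0.145 ] [[453.1184 195.415 ]] [[468.1221 293.1917]]
lips [ 0.6614 -0.2197  0.1577] [[452.5506 180.7189]] [[482.9476 280.8619]]
home [ 0.6388 -0.2238  0.1359] [[451.4413 194.1245]] [[469.4256 298.2835]]
load [ 0.5976 -0.2314  0.112 ] [[451.6903 216.217 ]] [[445.7156 320.6263]]
```

```bash
cat > go.py <<'E'
from h import *
np.set_printoptions(precision=3,suppress=True)
def down(yaw,deckRot=None):
    D=deckRot if deckRot is not None else R.from_euler('Z',yaw)
    return [D*R.from_euler('X',np.pi), D*R.from_euler('X',np.pi)*R.from_euler('Z',np.pi)]
def rel(pos,cands):
    o=arm.get_obs(); C=R.from_rotvec(o['orientation'])
    best=min(cands,key=lambda q:(C.inv()*q).magnitude())
    d=np.array(pos)-o['ee_pos']
    print('clk',o['clock'],'ee',o['ee_pos'],'w',o['width'],'F',o['ft_force'],'q',o['joint_positions'])
    print(' shift(units) now',C.inv().apply(d)/.03,' after turn',best.inv().apply(d)/.03,' turn(units)',(C.inv()*best).as_rotvec()/np.radians(8))
E
python3 - <<'E'
from go import *
rel([.607,.185,.12],down(np.radians(6.7)))
from fit import *
s=least_squares(res,[.635,-.22,-.1,0],loss='soft_l1').x; np.save('deck.npy',s)
rel(dpt(s,(-48,0,70)),down(0,deckR(s[2])))
E
```

```text
clk 1.0 ee [0.15  0.632 0.242] w 1.000736993527297 F [-0.075 -1.202  0.927] q [-1.364  0.615 -0.013  1.423  0.008  1.103 -0.04 ]
 shift(units) now [-18.265 -10.999   4.078]  after turn [-13.392 -16.591   4.078]  turn(units) [-0.    -0.    -2.504]
clk 1.0 ee [0.1499 0.6324 0.2423] w 1.000736993527297 F [-0.0747 -1.2021  0.9267] q [-1.3645  0.6149 -0.0126  1.4234  0.0081  1.1034 -0.0404]
 shift(units) now [-20.0794 -25.0513   1.8059]  after turn [ -6.7718 -31.0101   5.1504]  turn(units) [-0.6465 -3.0802 -2.9156]
```

```bash
python3 -m handwheel '[[[0,0,0],[0,0,-0.835]],[[0,0,0],[0,0,-0.835]],[[0,0,0],[0,0,-0.835]],[[-0.788,-0.976,0.24],[0,0,0]],[[-0.788,-0.976,0.24],[0,0,0]],[[-0.788,-0.976,0.24],[0,0,0]],[[-0.788,-0.976,0.24],[0,0,0]],[[-0.788,-0.976,0.24],[0,0,0]],[[-0.788,-0.976,0.24],[0,0,0]],[[-0.788,-0.976,0.24],[0,0,0]],[[-0.788,-0.976,0.24],[0,0,0]],[[-0.788,-0.976,0.24],[0,0,0]],[[-0.788,-0.976,0.24],[0,0,0]],[[-0.788,-0.976,0.24],[0,0,0]],[[-0.788,-0.976,0.24],[0,0,0]],[[-0.788,-0.976,0.24],[0,0,0]],[[-0.788,-0.976,0.24],[0,0,0]],[[-0.788,-0.976,0.24],[0,0,0]],[[-0.788,-0.976,0.24],[0,0,0]],[[-0.788,-0.976,0.24],[0,0,0]]]' -1 60
python3 -m handwheel '[[[0,0,0],[0,0,0]],[[0,0,0],[0,0,0]]]'
python3 - <<'E'
from go import *
rel([.605,.185,.05],down(np.radians(6.7)))
s=snap('side','side2.png'); t=snap('top','top2.png')
h=np.hstack([cv2.resize(t[150:270,190:310],(400,400)),cv2.resize(s[150:300,250:400],(400,400))])
cv2.imwrite('pics/c2.png',h[:,:,::-1])
E
```

```text
clock: 3.0
ee_pos: [0.6084, 0.1838, 0.1198]
orientation: [-0.183, 3.136, 0.0]
ft_force: [0.8, 0.8, -0.4]
width: 1.003
grip_force: 0.0
clock: 3.2
ee_pos: [0.6077, 0.1836, 0.1194]
orientation: [0.179, -3.136, 0.001]
ft_force: [0.1, 0.1, 0.8]
width: 1.005
grip_force: 0.0
clk 3.2 ee [0.608 0.184 0.119] w 1.0045662142687672 F [0.096 0.118 0.828] q [-0.264  0.723 -0.109  1.601  0.099  0.824  1.271]
 shift(units) now [0.083 0.059 2.314]  after turn [0.084 0.058 2.314]  turn(units) [-0.003 -0.004 -0.021]
```

View pics/c2.png

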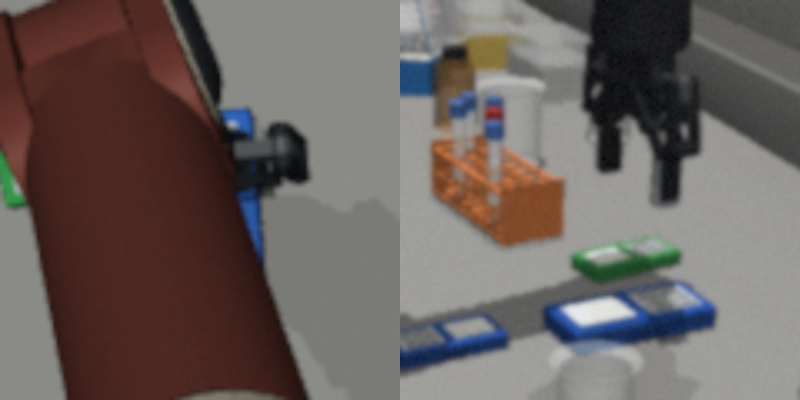

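The gripper is open above the large blue cassette (cassette at about (630,310) in the crop). Descending.

```bash
python3 -m handwheel '[[[0.08,0.06,0.7],[0,0,0]],[[0,0,0.7],[0,0,0]],[[0,0,0.7],[0,0,0]],[[0,0,0.5],[0,0,0]],[[0,0,0.5],[0,0,0]],[[0,0,0.4],[0,0,0]],[[0,0,0],[0,0,0]],[[0,0,0],[0,0,0]]]'
python3 -m handwheel '[[[0,0,0],[0,0,0]],[[0,0,0],[0,0,0]],[[0,0,0],[0,0,0]],[[0,0,0],[0,0,0]],[[0,0,0],[0,0,0]],[[0,0,0],[0,0,0]],[[0,0,0],[0,0,0]],[[0,0,0],[0,0,0]]]' 1 80
python3 - <<'E'
from h import *
s=snap('side','side3.png')
cv2.imwrite('pics/c3.png',cv2.resize(s[180:300,270:400],(780,720))[60:660,:,::-1])
E
```

```text
clock: 4.1
ee_pos: [0.6048, 0.1867, 0.0151]
orientation: [-0.184, 3.136, 0.0]
ft_force: [1.0, 0.0, 1.1]
width: 1.006
grip_force: 0.0
clock: 4.9
ee_pos: [0.6057, 0.1868, 0.0166]
orientation: [-0.183, 3.133, 0.001]
ft_force: [-0.3, 0.5, 5.3]
width: 0.717
grip_force: 88.2
```

View pics/c3.png

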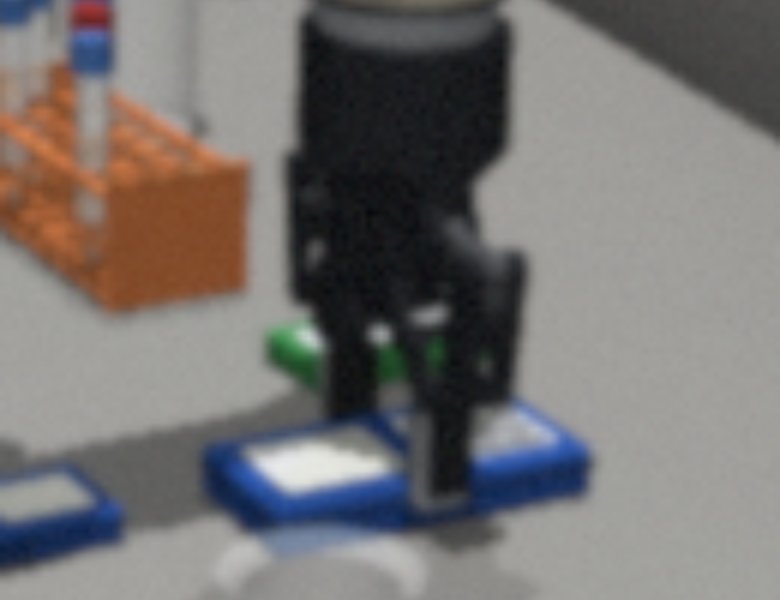

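The cassette is gripped across mid-length with the pads covering most of its height. Now lifting.

```bash
python3 -m handwheel '[[[0,0,-0.3],[0,0,0]],[[0,0,-0.6],[0,0,0]],[[0,0,-0.9],[0,0,0]],[[0,0,-0.9],[0,0,0]],[[0,0,-1],[0,0,0]],[[0,0,-1],[0,0,0]],[[0,0,-1],[0,0,0]],[[0,0,-0.9],[0,0,0]],[[0,0,-0.6],[0,0,0]],[[0,0,0],[0,0,0]]]'
python3 - <<'E'
from go import *
from fit import dpt,deckR
s=np.load('deck.npy')
for z in (107,47): rel(dpt(s,(-49,0,z)),down(0,deckR(s[2])))
E
```

```text
clock: 5.95
ee_pos: [0.6058, 0.187, 0.2341]
orientation: [-0.183, 3.13, 0.003]
ft_force: [0.5, 0.3, -2.1]
width: 0.723
grip_force: 87.3
clk 5.95 ee [0.6058 0.187  0.2341] w 0.7225892049525587 F [ 0.5297  0.2768 -2.0879] q [-0.262   0.596  -0.1224  1.4882  0.079   1.056   1.2856]
 shift(units) now [  3.6307 -13.93     0.3879]  after turn [  4.272  -13.6682  -1.5187]  turn(units) [-0.0919 -3.0803 -0.4538]
clk 5.95 ee [0.6058 0.187  0.2341] w 0.7225892049525587 F [ 0.5297  0.2768 -2.0879] q [-0.262   0.596  -0.1224  1.4882  0.079   1.056   1.2856]
 shift(units) now [  2.7982 -13.8783   2.2057]  after turn [  4.272  -13.6682   0.4813]  turn(units) [-0.0919 -3.0803 -0.4538]
```

```bash
python3 -m handwheel '[[[0,0,0],[-0.023,-0.77,-0.113]],[[0,0,0],[-0.023,-0.77,-0.113]],[[0,0,0],[-0.023,-0.77,-0.113]],[[0,0,0],[-0.023,-0.77,-0.113]],[[0.305,-0.91,-0.108],[0,0,0]],[[0.305,-0.91,-0.108],[0,0,0]],[[0.305,-0.91,-0.108],[0,0,0]],[[0.305,-0.91,-0.108],[0,0,0]],[[0.305,-0.91,-0.108],[0,0,0]],[[0.305,-0.91,-0.108],[0,0,0]],[[0.305,-0.91,-0.108],[0,0,0]],[[0.305,-0.91,-0.108],[0,0,0]],[[0.305,-0.91,-0.108],[0,0,0]],[[0.305,-0.91,-0.108],[0,0,0]],[[0.305,-0.91,-0.108],[0,0,0]],[[0.305,-0.91,-0.108],[0,0,0]],[[0.305,-0.91,-0.108],[0,0,0]],[[0.305,-0.91,-0.108],[0,0,0]],[[0,-0.91,0],[0,0,0]],[[0,0,0],[0,0,0]]]'
python3 -m handwheel '[[[0,0,0],[0,0,0]],[[0,0,0],[0,0,0]]]'
python3 - <<'E'
from go import *
from fit import dpt,deckR
s=np.load('deck.npy')
rel(dpt(s,(-49,0,47)),down(0,deckR(s[2])))
t=snap('top','top4.png');a=snap('side','side4.png')
h=np.hstack([cv2.resize(t[140:260,390:510],(400,400)),cv2.resize(a[200:360,380:540],(400,400))])
cv2.imwrite('pics/c4.png',h[:,:,::-1])
E
```

```text
clock: 7.95
ee_pos: [0.5435, -0.2467, 0.217]
orientation: [-0.233, 2.705, 0.049]
ft_force: [-0.1, 0.3, -1.9]
width: 0.718
grip_force: 87.4
clock: 8.15
ee_pos: [0.5444, -0.2387, 0.2182]
orientation: [-0.248, 2.703, 0.056]
ft_force: [-0.3, 0.6, -1.7]
width: 0.721
grip_force: 87.4
clk 8.15 ee [ 0.5444 -0.2387  0.2182] w 0.721089393501141 F [-0.3134  0.6043 -1.6757] q [ 0.9051  0.5008 -0.5796  1.9083  0.0534  0.447   2.142 ]
 shift(units) now [-0.1084 -0.0831  1.9296]  after turn [-0.093  -0.0791  1.9306]  turn(units) [ 0.0144 -0.0576  0.0118]
```

View pics/c4.png

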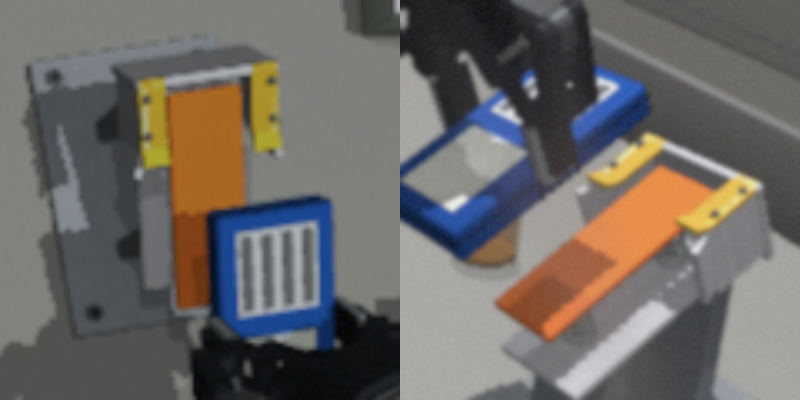

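```bash
python3 - <<'E'
from go import *
from fit import dpt,deckR
s=np.load('deck.npy');o=arm.get_obs();D=deckR(s[2])
p=dict(pos=D.inv().apply(o['ee_pos']-dpt(s,(0,0,0)))*1000);print(p)
C=R.from_rotvec(o['orientation'])*R.from_euler('X',np.pi)
if (D.inv()*C).magnitude()>1.5: C=C*R.from_euler('Z',np.pi)
print((D.inv()*C).as_rotvec(degrees=True))
for y in(32,-32):
    w=o['ee_pos']+C.apply(np.array([1.1+65,y,-6.6+10])/1000); print(y,proj('top',w),proj('side',w))
t=lambda x,y:('top',390+x*.3,140+y*.3); q=lambda x,y:('side',380+(x-400)*.4,200+y*.4)
print(t(212,210),t(330,198),q(605,66),q(650,98))
for a,b in((t(212,210),q(605,66)),(t(330,198),q(650,98))):
    w,e=tri(a,b); print(D.inv().apply(w-dpt(s,(0,0,0)))*1000,e, C.inv().apply(w-o['ee_pos'])*1000)
# orange follower front-edge and lips centre again in the deck frame 
E
```

```text
{'pos': array([-51.068 ,   2.2841, 105.2547])}
[0.0663 0.4017 0.1431]
32 [[454.2072 206.0186]] [[441.8528 218.4508]]
-32 [[489.7916 200.5083]] [[478.5385 233.1413]]
('top', 453.6, 203.0) ('top', 489.0, 199.4) ('side', 462.0, 226.4) ('side', 480.0, 239.2)
[22.6922 23.4034 91.293 ] 0.01994470257149073 [ 73.9089  20.919  -13.4682]
[ 14.3065 -31.296   99.8894] 0.0007116472727842085 [ 65.3264 -33.7492  -4.8682]
```

```bash
python3 - <<'E'
from go import *
from fit import dpt,deckR
a=cv2.imread('pics/side4.png');o=arm.get_obs()
C=R.from_rotvec(o['orientation'])*R.from_euler('X',np.pi)*R.from_euler('Z',np.pi)
if C.apply([1,0,0])[0]<0: C=C*R.from_euler('Z',np.pi)
x0,y0,f=370,200,6
b=cv2.resize(a[y0:y0+105,x0:x0+130],None,fx=f,fy=f,interpolation=cv2.INTER_CUBIC)
P=[(x,y,z) for x in(66.1,-63.9) for y in(32,-32) for z in(3.4,-16.6)]
for p in P:
    u=proj('side',o['ee_pos']+C.apply(np.array(p)/1000))[0]; c=((u-[x0,y0])*f).astype(int); print(p,c)
    cv2.circle(b,tuple(int(i) for i in c),4,(0,255,0) if p[2]>0 else (0,0,255),-1)
cv2.imwrite('pics/c5.png',b)
E
```

```text
(66.1, 32, 3.4) [431 110]
(66.1, 32, -16.6) [449 181]
(66.1, -32, 3.4) [651 198]
(66.1, -32, -16.6) [667 273]
(-63.9, 32, 3.4) [-11 439]
(-63.9, 32, -16.6) [ 15 508]
(-63.9, -32, 3.4) [185 562]
(-63.9, -32, -16.6) [210 635]
```

View pics/c5.png

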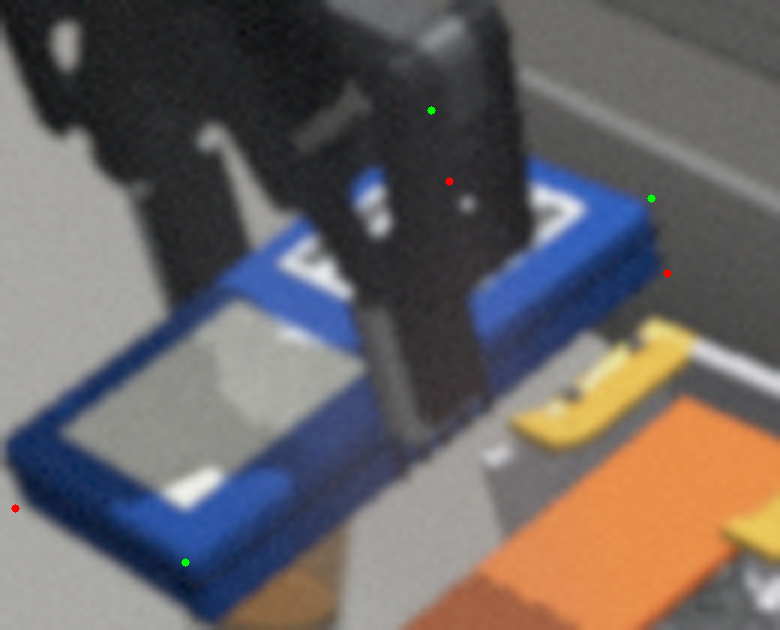

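The cassette is held level to the deck, within about 2 mm of the kinematic prediction (slightly lower). I bring it just above the follower, with the front edge short of the lips.

```bash
cat > st.py <<'E'
from go import *
from fit import dpt,deckR
s=np.load('deck.npy');o=arm.get_obs();D=deckR(s[2])
print('tcp in deck mm',D.inv().apply(o['ee_pos']-dpt(s,(0,0,0)))*1000,'F deck',D.inv().apply(o['ft_force']),'T',o['ft_torque'],'clk',o['clock'])
C=R.from_rotvec(o['orientation'])
print('turn err units',(C.inv()*min(down(0,D),key=lambda q:(C.inv()*q).magnitude())).as_rotvec()/np.radians(8))
E
python3 -m handwheel '[[[0.05,-0.095,0],[0.014,-0.058,0.012]],[[0,0,0.5],[0,0,0]],[[0,0,0.6],[0,0,0]],[[0,0,0.6],[0,0,0]],[[0,0,0.6],[0,0,0]],[[0,0,0.4],[0,0,0]],[[0,0,0.14],[0,0,0]],[[0,0,0],[0,0,0]],[[0,0,0],[0,0,0]]]'
python3 st.py
python3 - <<'E'
from h import *
t=snap('top','top6.png');a=snap('side','side6.png')
h=np.hstack([cv2.resize(t[140:240,410:490],(400,500)),cv2.resize(a[225:350,420:520],(400,500))])
cv2.imwrite('pics/c6.png',h[:,:,::-1])
E
```

```text
clock: 9.15
ee_pos: [0.5801, -0.2376, 0.1418]
orientation: [-0.242, 2.693, 0.05]
ft_force: [0.7, -0.7, -1.6]
width: 0.718
grip_force: 87.4
tcp in deck mm [-52.0986  -2.9624  20.7263] F deck [-0.1891 -0.7823 -1.6729] T [-0.0653  0.5524 -0.0113] clk 9.15
turn err units [-0.0245  0.018  -0.009 ]
```

View pics/c6.png

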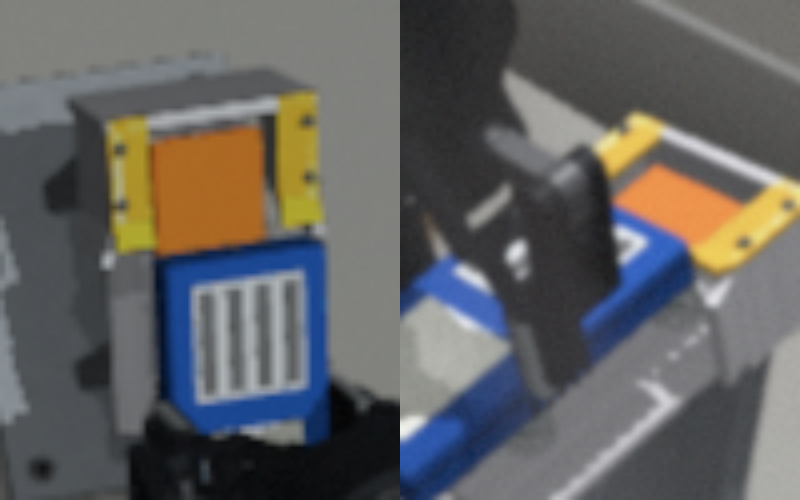

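The cassette sits over the follower in front of the lips (front edge at row ≈250 in the left crop), about 3–4 mm too far to the right. I correct that and measure.

```bash
python3 -m handwheel '[[[0,0.11,0],[-0.02,0.015,0]],[[0,0,0],[0,0,0]],[[0,0,0],[0,0,0]],[[0,0,0],[0,0,0]]]'
python3 st.py
python3 - <<'E'
from go import *
from fit import dpt,deckR
s=np.load('deck.npy')
t=snap('top','top7.png')
hsv=cv2.cvtColor(t,cv2.COLOR_RGB2HSV)
m=((hsv[...,0]>100)&(hsv[...,0]<130)&(hsv[...,1]>100))
o=arm.get_obs();D=deckR(s[2]);d0=dpt(s,(0,0,0));zz=(D.inv().apply(o['ee_pos']-d0)[2]-.008+.010)
def todeck(u,v,z):
    c,d=ray('top',u,v); c=D.inv().apply(c-d0); d=D.inv().apply(d); return (c+d*(z-c[2])/d[2])*1000
for v in range(186,216,2):
    u=np.where(m[v,430:500])[0]
    if len(u)>5: L,Rr=todeck(430+u[0]-.5,v,zz),todeck(430+u[-1]+.5,v,zz); print(v,u[0]+430,u[-1]+430,L,Rr,'mid y',(L+Rr)[1]/2)
y=((hsv[...,0]>20)&(hsv[...,0]<35)&(hsv[...,1]>150)&(hsv[...,2]>90))
for v in range(162,186,3):
    u=np.where(y[v,425:490])[0]
    if len(u)>5: L,Rr=todeck(425+u[0]-.5,v,.004),todeck(425+u[-1]+.5,v,.004); print('lip',v,u[0]+425,u[-1]+425,L,Rr,'mid',(L+Rr)[1]/2)
E
```

```text
clock: 9.65
ee_pos: [0.5793, -0.2343, 0.1415]
orientation: [-0.243, 2.696, 0.054]
ft_force: [0.1, -0.0, -1.9]
width: 0.724
grip_force: 87.4
tcp in deck mm [-52.3726   0.4271  20.5664] F deck [-0.6812 -0.048  -1.7643] T [-0.1195  0.6341 -0.0129] clk 9.65
turn err units [-0.0025 -0.0003 -0.0092]
188 464 470 [ 18.8465 -13.3815  22.4946] [ 16.7441 -27.0649  22.4946] mid y -20.22318231934023
190 452 472 [18.4757 10.1561 22.4946] [ 12.1559 -30.8851  22.4946] mid y -10.3644807744597
192 439 472 [18.405  35.6107 22.4946] [  8.1577 -30.7897  22.4946] mid y 2.4105026607513533
194 439 472 [14.4326 35.8023 22.4946] [  4.1478 -30.694   22.4946] mid y 2.5541482311967894
196 439 472 [10.4486 35.9945 22.4946] [  0.1261 -30.598   22.4946] mid y 2.6982125025774586
198 439 472 [ 6.453  36.1872 22.4946] [ -3.9073 -30.5018  22.4946] mid y 2.8426973082351363
200 440 472 [ 2.1417 34.427  22.4946] [ -7.9526 -30.4052  22.4946] mid y 2.010866423630574
202 440 473 [-1.8784 34.618  22.4946] [-12.3185 -32.2871  22.4946] mid y 1.1654357453518287
204 440 473 [-5.9102 34.8096 22.4946] [-16.3888 -32.1929  22.4946] m
[... 548 characters left out ...]
72 -39.1014   4.    ] mid -32.24289405242436
lip 165 433 470 [68.0689 39.1676  4.    ] [ 56.9533 -35.0303   4.    ] mid 2.06866122256616
lip 168 431 472 [62.8087 43.3626  4.    ] [ 50.4564 -38.82     4.    ] mid 2.27128853648556
lip 171 432 472 [56.6485 41.7313  4.    ] [ 44.5229 -38.6784   4.    ] mid 1.526452393874557
lip 174 435 470 [49.8688 36.1855  4.    ] [ 39.1622 -34.5802   4.    ] mid 0.8026556478606395
lip 177 435 471 [43.9454 36.4881  4.    ] [ 32.8797 -36.4108   4.    ] mid 0.03867945923149918
lip 180 436 473 [37.6976 34.8293  4.    ] [ 26.2652 -40.2374   4.    ] mid -2.7040715819277565
lip 183 435 473 [32.0219 37.0974  4.    ] [ 20.2265 -40.0977   4.    ] mid -1.5001608772198836
```

```bash
python3 -m handwheel '[[[0.1,0,0],[0,0,0]],[[0,0,0.15],[0,0,0]],[[0,0,0.15],[0,0,0]],[[0,0,0],[0,0,0]],[[0,0,0],[0,0,0]]]'
python3 st.py
python3 -m handwheel '[[[0,0,0.15],[0,0,0]],[[0,0,0.15],[0,0,0]],[[0,0,0],[0,0,0]],[[0,0,0],[0,0,0]]]'
python3 st.py
```

```text
clock: 10.2
ee_pos: [0.5801, -0.2343, 0.1316]
orientation: [-0.242, 2.697, 0.054]
ft_force: [-2.5, -0.4, -0.3]
width: 0.719
grip_force: 87.8
tcp in deck mm [-55.8672   0.2601  11.3111] F deck [-2.4071  0.0691  0.7928] T [-0.2625  0.8538 -0.0783] clk 10.2
turn err units [-0.0016 -0.0076 -0.0127]
clock: 10.6
ee_pos: [0.5839, -0.2337, 0.1236]
orientation: [-0.242, 2.696, 0.054]
ft_force: [-3.7, -2.0, 1.7]
width: 0.718
grip_force: 88.0
tcp in deck mm [-55.7495   0.2011   2.3382] F deck [-2.912  -1.2879  3.284 ] T [-0.3204  0.9289 -0.0885] clk 10.6
turn err units [-0.0027 -0.0055 -0.0122]
```

```bash
python3 -m handwheel '[[[0,0,0.19],[0,0,0]],[[0,0,0.19],[0,0,0]],[[0,0,0],[0,0,0]],[[0,0,0],[0,0,0]]]'
python3 st.py
python3 -m handwheel '[[[-0.15,0,0],[0,0,0]],[[-0.2,0,0],[0,0,0]],[[-0.2,0,0],[0,0,0]],[[-0.15,0,0],[0,0,0]],[[0,0,0],[0,0,0]]]'
python3 st.py
python3 - <<'E'
from h import *
t=snap('top','top8.png');a=snap('side','side8.png')
h=np.hstack([cv2.resize(t[140:240,410:490],(400,500)),cv2.resize(a[225:350,420:520],(400,500))])
cv2.imwrite('pics/c8.png',h[:,:,::-1])
E
```

```text
clock: 11.0
ee_pos: [0.5886, -0.2329, 0.1136]
orientation: [-0.242, 2.696, 0.054]
ft_force: [-5.9, -1.7, 4.5]
width: 0.723
grip_force: 88.3
tcp in deck mm [-55.6531   0.1778  -8.6676] F deck [-3.6362 -0.5981  6.7131] T [-0.347   1.0381 -0.0842] clk 11.0
turn err units [-0.0044 -0.0044 -0.0113]
clock: 11.5
ee_pos: [0.6071, -0.229, 0.1226]
orientation: [-0.243, 2.697, 0.055]
ft_force: [-4.5, -1.5, 4.9]
width: 0.725
grip_force: 88.3
tcp in deck mm [-34.6727   0.6681  -8.539 ] F deck [-2.1621 -0.6852  6.4147] T [-0.2819  1.0263 -0.0545] clk 11.5
turn err units [ 0.0007 -0.0089 -0.0078]
```

View pics/c8.png

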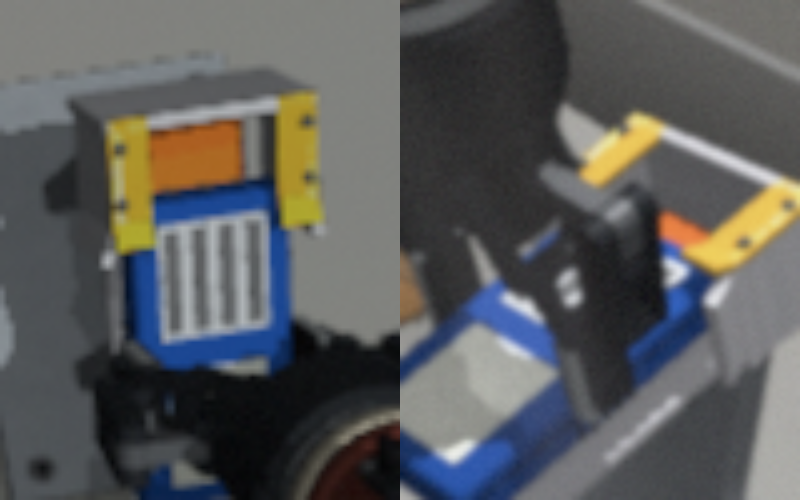

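The cassette's front is now under both lips with no jam forces. Continuing the slide.

```bash
python3 -m handwheel '[[[-0.2,0,0],[0,0,0]],[[-0.2,0,0],[0,0,0]],[[-0.2,0,0],[0,0,0]],[[-0.2,0,0],[0,0,0]],[[-0.1,0,0],[0,0,0]],[[0,0,0],[0,0,0]]]'
python3 st.py
python3 -m handwheel '[[[-0.05,0,0],[0,0,0]],[[-0.05,0,0],[0,0,0]],[[0,0,0],[0,0,0]]]'
python3 st.py
```

```text
clock: 12.2
ee_pos: [0.6309, -0.2246, 0.1339]
orientation: [-0.243, 2.697, 0.055]
ft_force: [-5.7, -0.8, 4.9]
width: 0.725
grip_force: 88.4
tcp in deck mm [-7.9933  0.7035 -8.5684] F deck [-3.0886  0.2177  6.8996] T [-0.2689  1.1439 -0.013 ] clk 12.2
turn err units [ 0.0021 -0.013  -0.0073]
clock: 12.5
ee_pos: [0.6328, -0.2242, 0.1347]
orientation: [-0.243, 2.699, 0.055]
ft_force: [-6.9, -0.7, 4.5]
width: 0.724
grip_force: 88.3
tcp in deck mm [-5.8924  0.7053 -8.6533] F deck [-4.3426  0.5717  7.0122] T [-0.3336  1.2519 -0.0778] clk 12.5
turn err units [ 0.0048 -0.0235 -0.0108]
```

```bash
for i in 1; do python3 -m handwheel '[[[-0.06,0,0],[0,0,0]],[[0,0,0],[0,0,0]],[[0,0,0],[0,0,0]]]'; python3 st.py; done
python3 -m handwheel '[[[-0.06,0,0],[0,0,0]],[[0,0,0],[0,0,0]],[[0,0,0],[0,0,0]]]'
python3 st.py
python3 -m handwheel '[[[-0.06,0,0],[0,0,0]],[[0,0,0],[0,0,0]],[[0,0,0],[0,0,0]]]'
python3 st.py
```

```text
clock: 12.8
ee_pos: [0.6345, -0.2239, 0.1354]
orientation: [-0.243, 2.699, 0.055]
ft_force: [-5.9, -0.2, 4.8]
width: 0.725
grip_force: 88.4
tcp in deck mm [-4.0785  0.7198 -8.6755] F deck [-3.2403  0.8287  6.7884] T [-0.3108  1.2471 -0.064 ] clk 12.8
turn err units [ 0.0049 -0.0227 -0.0108]
clock: 13.1
ee_pos: [0.6355, -0.2237, 0.1358]
orientation: [-0.243, 2.7, 0.055]
ft_force: [-7.5, -2.1, 4.3]
width: 0.721
grip_force: 88.3
tcp in deck mm [-2.997   0.7042 -8.7342] F deck [-5.2519 -0.7473  7.1884] T [-0.4003  1.447  -0.0507] clk 13.1
turn err units [ 0.0066 -0.0325 -0.0116]
clock: 13.4
ee_pos: [0.6356, -0.2238, 0.1357]
orientation: [-0.243, 2.704, 0.056]
ft_force: [-9.4, -1.9, 3.7]
width: 0.721
grip_force: 88.5
tcp in deck mm [-2.9576  0.6756 -8.8747] F deck [-7.1754 -0.1799  7.4077] T [-0.4338  1.811   0.0358] clk 13.4
turn err units [ 0.0106 -0.0564 -0.0137]
```

```bash
python3 -m handwheel '[[[-0.07,0,0],[0,0,0]],[[0,0,0],[0,0,0]],[[0,0,0],[0,0,0]]]'
python3 st.py
python3 - <<'E'
from h import *
t=snap('top','top9.png');a=snap('side','side9.png')
h=np.hstack([cv2.resize(t[140:240,410:490],(400,500),interpolation=2),cv2.resize(a[225:350,430:530],(400,500),interpolation=2)])
cv2.imwrite('pics/c9.png',h[:,:,::-1])
E
```

```text
clock: 13.7
ee_pos: [0.6357, -0.2237, 0.1355]
orientation: [-0.243, 2.708, 0.057]
ft_force: [-12.1, -1.9, 4.0]
width: 0.721
grip_force: 88.6
tcp in deck mm [-2.9422  0.6986 -9.0909] F deck [-9.408   0.3236  8.8071] T [-0.5699  2.2499  0.1333] clk 13.7
turn err units [ 0.0162 -0.085  -0.0156]
```

View pics/c9.png

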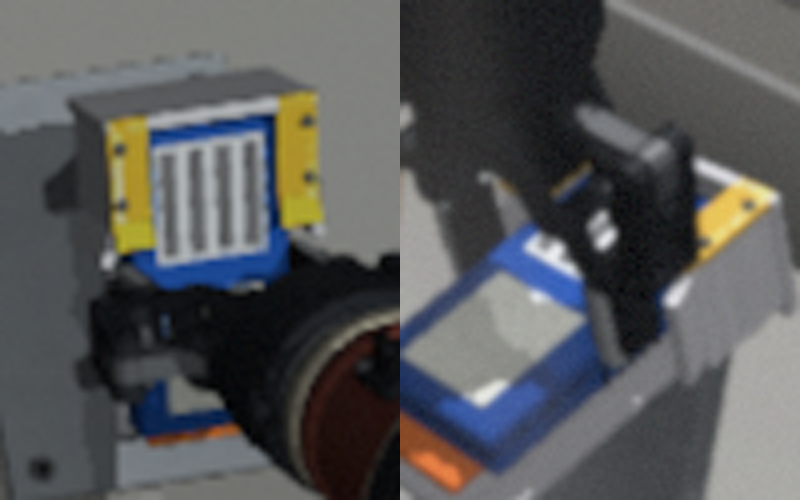

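```bash
python3 - <<'E'
from go import *
from fit import dpt
s=np.load('deck.npy')
for d in((65,0,-4),(65,0,-6),(62,0,-5),(65,0,4),(-65,0,-5)): print(d,(proj('top',dpt(s,d))[0]-[410,140])*5,(proj('side',dpt(s,d))[0]-[430,225])*4)
E
python3 -m handwheel '[[[0.11,0,0],[0,0,0]],[[0,0,0],[0,0,0]],[[0,0,0],[0,0,0]]]'
python3 st.py
```

```text
(65, 0, -4) [205.9336 113.8107] [280.7294 175.7711]
(65, 0, -6) [204.2293 112.8048] [281.5497 179.8952]
(62, 0, -5) [205.3779 120.8827] [275.4745 182.5616]
(65, 0, 4) [212.8185 117.8738] [277.4225 159.1469]
(-65, 0, -5) [217.394  427.1261] [ 21.7971 394.216 ]
clock: 14.1
ee_pos: [0.6355, -0.2237, 0.1357]
orientation: [-0.243, 2.701, 0.056]
ft_force: [-8.0, -1.9, 3.7]
width: 0.722
grip_force: 88.3
tcp in deck mm [-3.0016  0.7025 -8.8358] F deck [-5.9257 -0.3989  6.8242] T [-0.3678  1.5469  0.0166] clk 14.1
turn err units [ 0.0083 -0.0398 -0.0131]
```

```bash
python3 - <<'E'
from go import *
from fit import dpt
s=np.load('deck.npy')
a=cv2.imread('pics/top9.png')[:,:,::-1];b=cv2.imread('pics/top6.png')[:,:,::-1]
for u in(446,454,460):
    print(u); [print(v,a[v,u],b[v,u]) for v in range(157,173)]
for d in((65,0,9),(68,0,4),(65,0,4),(65,0,-4),(58,0,-3),(60,0,-4)): print(d,proj('top',dpt(s,d))[0])
E
```

```text
446
157 [88 89 91] [89 90 92]
158 [90 91 93] [88 90 92]
159 [90 91 94] [90 92 94]
160 [89 90 93] [89 89 92]
161 [92 93 95] [90 91 94]
162 [137 140 143] [135 139 141]
163 [171 175 178] [171 174 178]
164 [137 141 148] [145 147 150]
165 [ 66  83 119] [103 104 107]
166 [ 26  65 135] [86 83 82]
167 [ 27  70 143] [129  84  51]
168 [117 128 160] [171 104  35]
169 [171 176 178] [171 105  34]
170 [175 180 182] [172 106  38]
171 [175 180 183] [171 105  35]
172 [174 180 183] [171 105  36]
454
157 [89 91 93] [89 91 93]
158 [89 90 92] [89 90 92]
159 [89 90 92] [89 90 92]
160 [103 106 108] [104 106 108]
161 [148 151 155] [147 151 154]
162 [170 175 178] [168 173 176]
163 [129 133 139] [135 137 141]
164 [ 34  57 104] [84 84 87]
165 [ 24  64 132] [89 81 78]
166 [ 37  74 140] [134  87  44]
167 [125 138 166] [171 105  35]
168 [157 161 164] [172 104  36]
169 [119 122 123] [171 104  36]
170 [94 96 98] [172 105  36]
171 [94 96 97] [172 104  35]
172 [94 96 98] [171 103  35]
460
157 [89 90 93] [89 91 92]
158 [87 89 91] [88 89 92]
159 [94 96 98] [92 94 96]
160 [139 142 145] [138 142 144]
161 [171 175 178] [170 174 177]
162 [131 135 142] [145 147 149]
163 [ 42  64 108] [118 120 118]
164 [ 24  64 131] [121 119 113]
165 [ 28  68 139] [143 105  77]
166 [122 133 163] [171 103  34]
167 [158 162 165] [172 104  35]
168 [118 121 123] [171 104  35]
169 [94 95 97] [171 103  34]
170 [94 95 96] [172 105  36]
171 [94 96 97] [171 104  35]
172 [93 95 97] [171 104  36]
(65, 0, 9) [453.4354 164.0892]
(68, 0, 4) [452.5053 162.0438]
(65, 0, 4) [452.5637 163.5748]
(65, 0, -4) [451.1867 162.7621]
(58, 0, -3) [451.4956 166.3995]
(60, 0, -4) [451.2855 165.2877]
```

The cassette meets the back wall with no gap visible. I ease it up towards the lips and release.

```bash
python3 -m handwheel '[[[0,0,-0.04],[0,0,0]],[[0,0,-0.04],[0,0,0]],[[0,0,-0.04],[0,0,0]],[[0,0,0],[0,0,0]],[[0,0,0],[0,0,0]]]'
python3 st.py
python3 -m handwheel '[[[0.02,0,0],[0,0,0]],[[0,0,0],[0,0,0]],[[0,0,0],[0,0,0]],[[0,0,0],[0,0,0]],[[0,0,0],[0,0,0]],[[0,0,0],[0,0,0]],[[0,0,0],[0,0,0]],[[0,0,0],[0,0,0]]]' -1
python3 st.py
```

```text
clock: 14.6
ee_pos: [0.6341, -0.224, 0.1389]
orientation: [-0.243, 2.701, 0.056]
ft_force: [-7.4, -1.3, 1.9]
width: 0.718
grip_force: 88.2
tcp in deck mm [-2.9878  0.7163 -5.3632] F deck [-6.0289  0.0997  4.9321] T [-0.3943  1.5259 -0.0321] clk 14.6
turn err units [ 0.0086 -0.0399 -0.0127]
clock: 15.4
ee_pos: [0.6363, -0.2239, 0.1399]
orientation: [-0.243, 2.695, 0.054]
ft_force: [0.4, -0.2, 0.2]
width: 1.005
grip_force: 0.0
tcp in deck mm [-0.5173  0.3506 -5.3445] F deck [ 0.4131 -0.279   0.0467] T [-0.0823  0.5051 -0.0053] clk 15.4
turn err units [-0.0023  0.0029 -0.0092]
```

Released with no contact force. I retreat square to the deck and look.

```bash
python3 -m handwheel '[[[0.03,0,-0.2],[0,0,0]],[[0,0,-0.5],[0,0,0]],[[0,0,-0.8],[0,0,0]],[[0,0,-0.9],[0,0,0]],[[0,0,-0.9],[0,0,0]],[[0.3,0.9,-0.5],[0,0,0]],[[0.3,0.9,-0.5],[0,0,0]],[[0.3,0.9,-0.3],[0,0,0]],[[0.3,0.9,0],[0,0,0]],[[0.3,0.9,0],[0,0,0]],[[0.3,0.9,0],[0,0,0]],[[0,0,0],[0,0,0]],[[0,0,0],[0,0,0]]]'
python3 - <<'E'
from go import *
from fit import dpt
s=np.load('deck.npy')
t=snap('top','top10.png');a=snap('side','side10.png')
for u in(446,454,460): print(u,[tuple(t[v,u]) for v in range(161,167)])
h=np.hstack([cv2.resize(t[140:240,410:490],(400,500),interpolation=2),cv2.resize(a[235:360,410:510],(400,500),interpolation=2)])
cv2.imwrite('pics/c10.png',h[:,:,::-1])
E
```

```text
clock: 16.7
ee_pos: [0.5009, -0.0837, 0.2429]
orientation: [-0.244, 2.694, 0.053]
ft_force: [-0.1, 0.6, -0.7]
width: 1.001
grip_force: 0.0
446 [(np.uint8(93), np.uint8(94), np.uint8(97)), (np.uint8(141), np.uint8(144), np.uint8(147)), (np.uint8(175), np.uint8(179), np.uint8(182)), (np.uint8(141), np.uint8(145), np.uint8(152)), (np.uint8(68), np.uint8(85), np.uint8(126)), (np.uint8(29), np.uint8(71), np.uint8(146))]
454 [(np.uint8(152), np.uint8(155), np.uint8(158)), (np.uint8(175), np.uint8(179), np.uint8(182)), (np.uint8(132), np.uint8(137), np.uint8(144)), (np.uint8(39), np.uint8(66), np.uint8(120)), (np.uint8(30), np.uint8(74), np.uint8(151)), (np.uint8(27), np.uint8(72), np.uint8(150))]
460 [(np.uint8(175), np.uint8(179), np.uint8(182)), (np.uint8(134), np.uint8(139), np.uint8(148)), (np.uint8(44), np.uint8(67), np.uint8(115)), (np.uint8(26), np.uint8(68), np.uint8(141)), (np.uint8(29), np.uint8(74), np.uint8(151)), (np.uint8(39), np.uint8(80), np.uint8(152))]
```

View pics/c10.png

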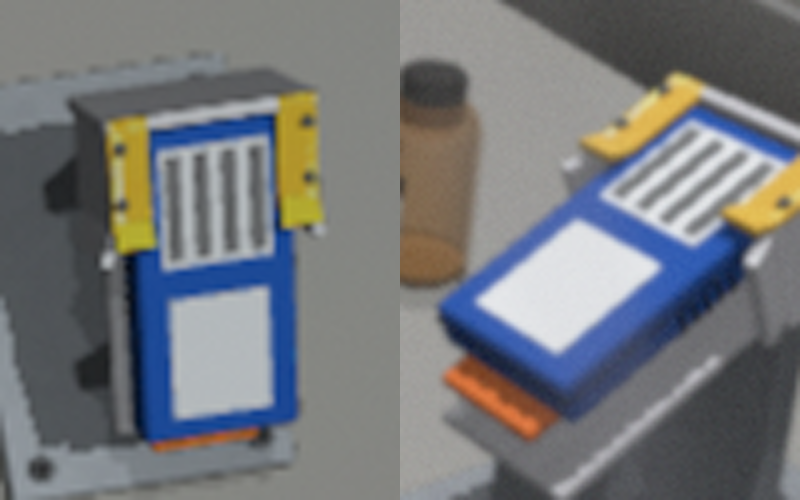

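The cassette is seated under both lips, with its front edge at the back wall and held up by the follower. Handing in.

```bash
python3 -c "
from cell import arm
print(arm.job_done())"
```

```text
the job is handed in; nothing more can be done
None
```

The blue cassette is loaded: fully home against the back wall with no visible gap, under both lips and held up by the spring. The gripper was clear when I handed the job in at about 17 s, and the arm never touched the bottle, timer or beaker.

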